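# Load the rotator spindle from its feed deck

## Task

Load the upright spindle of the small assembly stand from its feed deck: push the blue spacer ring along the deck until it slips over the spindle's top, then push the steel bearing cup over it in the same way, without lifting either off the deck. Then press the stack down the spindle until the orange carrier under it is fully home. Leave the red stopper and everything else standing where it is.

Things in the scene. Friction and masses are not known exactly. Their poses are not given: they have to be found in the camera images.
- stand: Fixed grey assembly stand. Origin on the spindle's axis at worktop level; x points from the deck to the spindle, z up. Flat feed deck without lip, top 85 mm above the worktop, from x = -150 to -4 mm, y = -110 to +110 mm. A round notch, radius 36 mm about the spindle's axis, open to +x, is cut in its front edge; only spindle and carrier stand in it. Dark foot plate to x = +55 mm.
- spindle_tip (a point): Centre of the flat top of the fixed steel spindle, 84 mm above the worktop (1 mm below the deck's top). The top is 8 mm in diameter and tapers over 10 mm to the 16 mm shaft. A ring pushed there is carried by deck and spindle top until its bore is within about 6 mm of the axis; then it falls over the spindle.
- carrier (a joint): Orange carrier disc, 48 mm in diameter, that slides on the spindle: 0 = up (disc top 60 mm above the worktop), 0.012 m = fully down (disc top 48 mm up). Held by friction: it takes about 10 N to push it down, it stays where it is left and the rings' own weight does not move it.
- spacer_mid (a point): Centre, half-way up, of the blue plastic spacer ring: 60 mm outer diameter, 20 mm bore, 14 mm high, about 55 g, lying flat on the deck. z is its axis. It must go on first (lower).
- cup_mid (a point): Centre, half-way up, of the bearing cup: steel ring with a black inner band, 60 mm outer diameter, 20 mm bore (19.5 to 20), 14 mm high, about 80 g, lying flat on the deck. z is its axis. It goes on second, above the spacer.
- stopper_mid (a point): Centre, half-way up, of a red rubber stopper, 31 mm wide and 30 mm high, standing loose on the deck between the rings: leave it.
- flask_mid (a point): Half-way up a small volumetric flask, 41 mm wide, 139 mm high, standing on the worktop to the left of the spindle: leave it.
- sample_glass_mid (a point): Half-way up a sample glass with a lid, 49 mm wide, 76 mm high, standing on the worktop to the right of the spindle: leave it.
- timer_mid (a point): Centre of a white timer, 62 x 66 x 20 mm, lying on the worktop: leave it.
- marker_mid (a point): Centre of a marker pen, 134 mm long, lying on the worktop: leave it.
There are look-alikes about, which are no part of the job. Of the things that look like the part that bears spacer_mid, the smallest one is meant.

How it is judged:
By the outcome, as a careful person would: the job done as asked, in the order asked, and still so for the second after the job is handed in, with the robot touching nothing.
It also fails if it takes over 64 s, if anything falls off the work surface, if the arm or the gripper's body presses on something with over 40 N, if the wrist force passes 120 N, or if a joint passes its speed limit or range.

## Robot

A 6-joint arm with a two-finger parallel gripper is mounted at the origin on a cart in front of the work surface, level with it; the furniture and walls round the work are solid. World frame = base frame: x ahead of the robot, y to its left, z up, the work surface at z = 0. Lengths are in m, angles in rad, forces in N, time in s.
With the tool pointing down it reaches from about 0.375 to 0.975 m from the base axis. Payload 3.8 kg.
Tool frame: the origin (TCP) lies midway between the tips of the shut fingers; the grasp point (between the pads) lies 19 mm behind it; z points along the fingers, y is the line along which they close (so a half turn about z gives the same grasp; the last joint's range is limited). The gripper opens to 88 mm and grips with 3 to 60 N. Pads are 18 mm wide; open, the fingers measure 123 mm over their backs; the gripper's body (75 mm by 187 mm) begins 45 mm behind the grasp point.
Start: joints at [1.117, 0.264, 1.604, -0, 1.274, -0.037], TCP at [0.273, 0.617, 0.239] pointing down, gripper open.
Joint ranges: [-2.63, 2.63], [-0.94, 2.18], [0.31, 2.57], [-1.31, 4.45], [0, 2.66], [-2.55, 2.55]. Speed limits (rad/s): [2.57, 2.57, 3.14, 3.14, 3.14, 3.14].

## Interface

Orientations are given as a 3x3 rotation matrix whose columns are the frame's x, y, z axes.
In Python, from cell import manip gives the robot as it stands. The module is installed in compiled form; this text tells all that it offers.
- The arm moves only by the shell command python3 -m inch 'ROWS' [OPENING]. ROWS is JSON, a list of rows, each a list of 6 numbers: the shift along the tool's x, y, z scaled (see below), then the turn, a rotation vector about the tool's x, y, z scaled (see below). A call has 1 to 20 rows; each row is the pose to reach, as a shift and turn from the pose commanded when the call began, along the tool's axes at that moment; what a row does not reach only later rows make up. The controller multiplies each number of a shift by 0.4 m and each number of a turn by 45 degrees. A row lasts 1/12 s, in which the tool goes at most 41.7 mm and 7.16 degrees, less where a joint would pass 70% of its speed; a pose out of reach is approached as far as the arm can. A call with a number of a shift or a turn outside -1 to 1 is refused whole. A call with a gripper value outside its range is refused whole. OPENING is the opening, from -1 (shut) to 1 (fully open), so that 0 is half open, set as the call begins (- or left out, the last holds). The fingers move at their own pace and stop on an object; the grip force is fixed at half the most. Time passes only in rows, so rows that repeat a pose let the fingers close. It gives the time, the measured TCP pose, the force, the opening and the grip force at its end, in the units of the state.
- manip.observe(): the state, without advancing time (a new reading comes with each control period).
- manip.snapshot(name): name is "scene" or "top" or "wrist"; returns the picture (480x640x3 uint8, blue, green, red); there is no depth.
- manip.camera_params(name): a dict with "fov_y" (degrees; the focal length in pixels is half the picture's height over the tangent of half this angle, whatever the lens; pixels are square), "cx", "cy" (the principal point, pixels), "T" (4x4, takes a point from camera to world coordinates); the wrist camera has in their place "T_tool_cam" (4x4, takes a point from camera to tool coordinates, whose origin is the TCP and whose axes are the flange's). Camera axes: x right, y up, looking along -z (the intrinsics and any distortion apply to the point x, -y, -z); pixel columns grow to the right and rows downward; lengths in m; the calibration is good to about 2 mm. A picture is of the moment at which its call begins: read the wrist's pose just before it. camera_params takes no time and is no camera call.
- manip.finish_job(): hands the job in; it is judged then, once.
Trained networks look in the newest picture that a camera, given by its name, has taken for a name from the list of things; names that differ only in an ending like _2 or _b are one class to them, and where a whole thing is asked for, a point or a joint stands for the part that bears it (a point fixed in the world has none). Each returns a list of dicts, best first, with "confidence" (0 to 1); they miss things now and then, are a little off and sometimes report something else, mostly with a low value. They report only what shows in the picture. A call takes as long as a camera call. They do not tell look-alikes from the thing itself.
- manip.spot_in(camera, label): "at" ([x, y, z] in m, in the coordinates of the camera as it stood for that picture, good to about 4 mm: the middle of the surface that is visible of it).
The state is a dict: "time": time; "joints": joint angles; "joint_velocities": joint speeds; "joint_torque": joint torques, N m; "tcp_pos": TCP position; "eef_rot": TCP orientation; "force": force on the tool from outside, world axes, zero at the start; "ft_torque": the same for the moment, N m; "width": finger opening in m; "finger_force": force on a finger pad.
Only numpy, scipy, OpenCV 4.12 (cv2) and the standard library are available. Lean on these libraries where they do the work, as an engineer would, in place of code of your own. Each camera call takes 0.05 s, during which the arm holds its last target. There are 200 camera calls.

## Working session

There is one attempt and no reset: what is moved stays moved. The work goes in short steps, Python scripts to look and compute and a shell command to move; the robot and the scene stay as the last step left them, time stands still between calls to the robot, and variables do not carry over. Pictures are saved under pics/ and viewed, at most 10 in all, crops included, and the job is handed in when it is done.

```bash
mkdir -p pics; cat > h.py <<'E'
import numpy as np, cv2
from cell import manip
def snap(n,f):
    im=np.array(manip.snapshot(n)); cv2.imwrite('pics/'+f,im); return im
def spots(cam,labels):
    P=manip.camera_params(cam); s=manip.observe()
    if 'T' in P: T=np.array(P['T'])
    else:
        A=np.eye(4);A[:3,:3]=s['eef_rot'];A[:3,3]=s['tcp_pos'];T=A@np.array(P['T_tool_cam'])
    for l in labels:
        for d in manip.spot_in(cam,l)[:4]:
            print(cam,l,round(d['confidence'],2),np.round((T@np.r_[d['at'],1])[:3],4))
E
python3 - <<'E'
from h import *
for c in ('scene','top'):
    snap(c,c+'1.png')
    P=manip.camera_params(c);print({k:(np.round(v,4).tolist()) for k,v in P.items()})
    spots(c,['spacer_mid','cup_mid','stopper_mid','stand','carrier','flask_mid','sample_glass_mid'])
print(manip.camera_params('wrist'));print(manip.observe())
E
```

```text
{'fov_y': 42.0369, 'cx': 312.066, 'cy': 238.6405, 'T': [[-0.7038, 0.2633, -0.6598, -0.5411], [-0.71, -0.292, 0.6408, 1.1204], [-0.024, 0.9195, 0.3924, 0.744], [0.0, 0.0, 0.0, 1.0]]}
scene spacer_mid 0.75 [0.3614 0.2441 0.0225]
scene spacer_mid 0.58 [0.544  0.1947 0.0952]
scene spacer_mid 0.55 [0.3749 0.1244 0.0168]
scene cup_mid 0.8 [0.5132 0.0478 0.0997]
scene cup_mid 0.3 [0.527  0.1253 0.0263]
scene stopper_mid 0.61 [0.5297 0.123  0.1026]
scene stopper_mid 0.15 [ 0.5946 -0.0733  0.0683]
scene stand 0.7 [0.5281 0.1243 0.026 ]
scene flask_mid 0.52 [0.6634 0.2405 0.0235]
scene flask_mid 0.44 [0.5292 0.1258 0.0283]
scene sample_glass_mid 0.46 [ 0.5967 -0.0736  0.0684]
{'fov_y': 42.0057, 'cx': 326.452, 'cy': 241.1003, 'T': [[-0.0043, 0.9786, -0.2058, 0.2498], [-1.0, -0.0053, -0.0041, 0.0527], [-0.0051, 0.2058, 0.9786, 1.5817], [0.0, 0.0, 0.0, 1.0]]}
top spacer_mid 0.94 [0.3691 0.2311 0.0196]
top spacer_mid 0.57 [0.5539 0.1857 0.1036]
top cup_mid 0.95 [0.5189 0.0414 0.1006]
top stopper_mid 0.54 [0.5354 0.1183 0.1197]
top stand 0.79 [0.5786 0.1025 0.0899]
top carrier 0.75 [0.6242 0.0949 0
[... 668 characters left out ...]
559e-02]), 'joint_velocities': array([-1.79346273e-03,  1.74035184e-03, -1.76281437e-03, -1.06288452e-03,
        5.81811559e-04,  7.23106656e-06]), 'joint_torque': array([ 1.83360220e-05, -5.01962256e+01, -3.57233477e+01,  7.28192995e-02,
        1.79693877e-02,  3.39292490e-05]), 'tcp_pos': array([0.27326013, 0.61722676, 0.23872821]), 'eef_rot': array([[-9.14385109e-01,  4.04845491e-01,  2.82769731e-05],
       [ 4.04845491e-01,  9.14385109e-01,  2.70509918e-05],
       [-1.49045711e-05,  3.61828291e-05, -9.99999999e-01]]), 'force': array([ 0.42207514, -0.11237888,  0.11751737]), 'ft_torque': array([ 0.05445038, -0.01538234, -0.03709507]), 'finger_force': 0.0, 'width': 0.08787105702979398}
```

View pics/scene1.png

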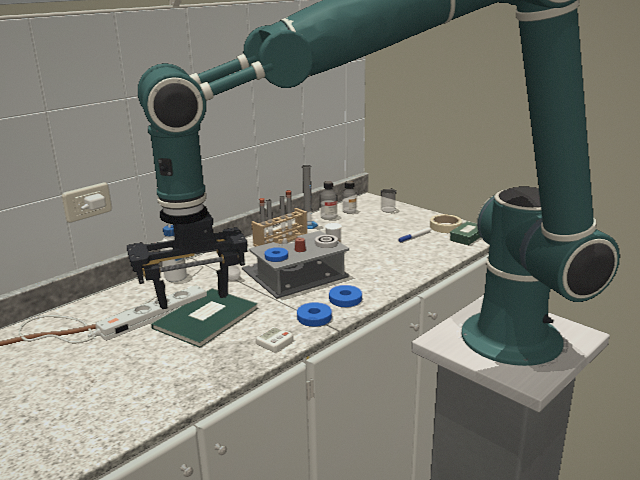

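View pics/top1.png

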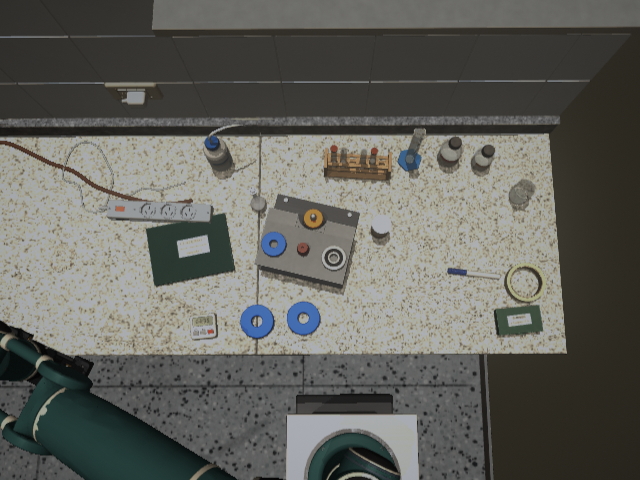

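The top view shows the stand with the spindle and carrier at (314,217) and the stopper at (303,249). The cup is at (333,258).

There are three candidates for the spacer: the blue ring on the deck at (273,244), and larger blue rings on the worktop at (257,321) and (303,318). The deck ring fits because it is the smallest and is lying on the deck. I'll confirm that in one crop.

```bash
cat >> h.py <<'E'
def ray(cam,px,z,s=None):
    P=manip.camera_params(cam)
    if 'T' in P: T=np.array(P['T'])
    else:
        s=s or manip.observe()
        A=np.eye(4);A[:3,:3]=s['eef_rot'];A[:3,3]=s['tcp_pos'];T=A@np.array(P['T_tool_cam'])
    f=240/np.tan(np.radians(P['fov_y']/2))
    d=T[:3,:3]@np.array([(px[0]-P['cx'])/f,-(px[1]-P['cy'])/f,-1]); o=T[:3,3]
    return o+d*(z-o[2])/d[2]
def blobs(im,lo,hi,amin=150):
    m=cv2.inRange(cv2.cvtColor(im,cv2.COLOR_BGR2HSV),lo,hi)
    cs,_=cv2.findContours(m,cv2.RETR_EXTERNAL,cv2.CHAIN_APPROX_NONE)
    return [cv2.fitEllipse(cv2.convexHull(c)) for c in cs if cv2.contourArea(c)>amin]
E
python3 - <<'E'
from h import *
im=cv2.imread('pics/top1.png')
cv2.imwrite('pics/crop1.png',cv2.resize(im[185:345,185:400],None,fx=3.6,fy=3.6,interpolation=cv2.INTER_CUBIC))
for e in blobs(im,(100,120,80),(130,255,255)): print('blue',np.round(e[0],1),np.round(e[1],1),ray('top',e[0],.099 if e[0][1]<280 else .02).round(4))
for n,p,z in [('spindle',(314,217),.084),('stopper',(303,249),.115),('cup',(333,258),.099),('c1',(344,287),.085),('c2',(257,266),.085)]: print(n,ray('top',p,z).round(4))
E
```

```text
blue [256.5 321. ] [32.6 32.8] [0.376 0.234 0.02 ]
blue [302.9 317.9] [32.6 32.7] [0.3832 0.1187 0.02  ]
blue [273.2 243.7] [23.6 24.1] [0.5559 0.1879 0.099 ]
spindle [0.6257 0.0894 0.084 ]
stopper [0.5392 0.115  0.115 ]
cup [0.5199 0.0433 0.099 ]
c1 [0.4513 0.0171 0.085 ]
c2 [0.5037 0.2278 0.085 ]
```

View pics/crop1.png

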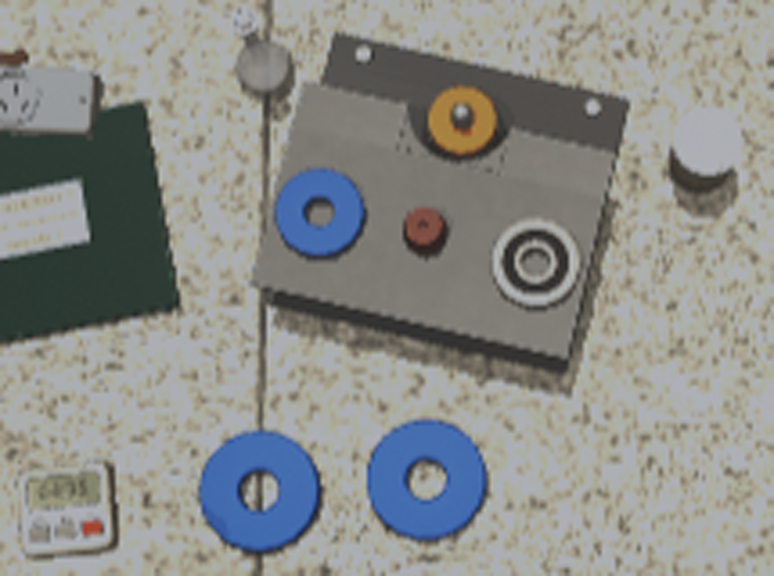

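```bash
python3 -m inch '[[-0.61,-0.42,0,0,0,0.85],[-0.61,-0.42,0,0,0,0.85],[-0.61,-0.42,0,0,0,0.85],[-0.61,-0.42,0,0,0,0.85],[-0.61,-0.42,0,0,0,0.85],[-0.61,-0.42,0,0,0,0.85],[-0.61,-0.42,0,0,0,0.85],[-0.61,-0.42,0,0,0,0.85],[-0.61,-0.42,0,0,0,0.85]]'
```

```text
time: 1.55
tcp_pos: [0.4296, 0.3629, 0.239]
eef_rot: [[-0.464, 0.886, 0.0], [0.886, 0.464, 0.0], [0.0, 0.001, -1.0]]
force: [0.3, 0.4, -0.3]
width: 0.0882
finger_force: 0.0
```

The crop shows the deck ring, 24 px across, as the smallest of the three blue rings (the others are 33 px). I'm moving the wrist camera over the deck.

```bash
python3 -m inch '[[-0.757,0.028,0,0,0,0.925],[-0.757,0.028,0,0,0,0.925],[-0.757,0.028,0,0,0,0.925],[-0.757,0.028,0,0,0,0.925],[-0.757,0.028,0,0,0,0.925],[-0.757,0.028,0,0,0,0.925],[-0.757,0.028,0,0,0,0.925],[-0.757,0.028,0,0,0,0.925],[-0.757,0.028,0,0,0,0.925],[-0.757,0.028,0,0,0,0.925]]'
python3 - <<'E'
from h import *
im=snap('wrist','w1.png')
for e in blobs(im,(100,120,60),(130,255,255)): print('blue',np.round(e[0],1),np.round(e[1],1),ray('wrist',e[0],.099).round(4))
for e in blobs(im,(8,130,80),(25,255,255)): print('orange',np.round(e[0],1),np.round(e[1],1),ray('wrist',e[0],.060).round(4))
for e in blobs(im,(0,110,50),(7,255,255)): print('red',np.round(e[0],1),np.round(e[1],1),ray('wrist',e[0],.115).round(4))
spots('wrist',['spacer_mid','cup_mid','carrier','stopper_mid'])
E
```

```text
time: 2.38
tcp_pos: [0.5796, 0.1037, 0.2384]
eef_rot: [[0.238, 0.971, -0.001], [0.971, -0.238, 0.001], [0.001, -0.001, -1.0]]
force: [-0.9, 0.1, 0.4]
width: 0.0883
finger_force: 0.0
blue [137.4 227.7] [71.3 82.7] [0.4303 0.133  0.099 ]
blue [264.4 119.9] [77.8 82.5] [0.555  0.1893 0.099 ]
blue [ 83.8 117.2] [79.5 96. ] [0.4242 0.2231 0.099 ]
orange [578.1 439.3] [ 18.9 228.8] [ 0.796  -0.2237  0.06  ]
orange [556.7 376. ] [41.2 76.2] [ 0.777  -0.1314  0.06  ]
orange [ 89.1 376.1] [41.6 76.1] [ 0.2945 -0.0151  0.06  ]
orange [625.9 256.8] [22.1 27.9] [ 0.8478 -0.0097  0.06  ]
orange [376.7 205.8] [51.6 52.6] [0.6274 0.0948 0.06  ]
red [272.8 215.7] [24.4 32.9] [0.5438 0.1201 0.115 ]
wrist spacer_mid 0.91 [0.3792 0.2357 0.0206]
wrist spacer_mid 0.76 [0.55   0.1897 0.1025]
wrist spacer_mid 0.72 [0.3829 0.1179 0.0192]
wrist cup_mid 0.8 [0.5204 0.0454 0.0981]
wrist carrier 0.6 [0.6276 0.0985 0.061 ]
wrist stopper_mid 0.9 [0.5459 0.1209 0.1135]
```

View pics/w1.png

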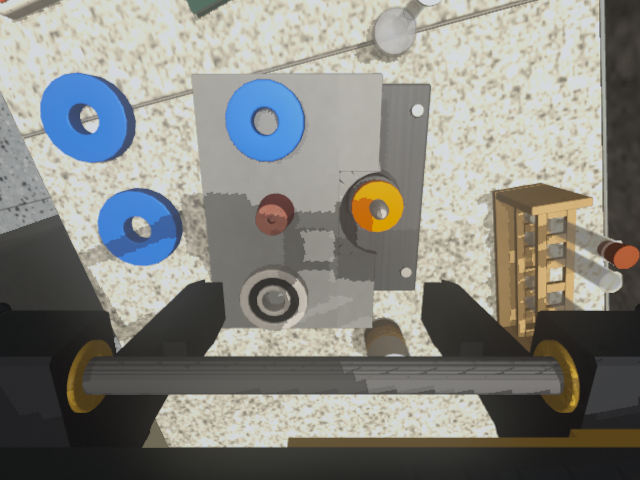

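The wrist view shows the spacer at (264,120) and the stopper at (273,214). The cup is at (274,299) and the carrier and spindle at (378,208). The tool's y axis is parallel to the deck's x. Next I hover over the spacer with the fingers fore and aft.

```bash
python3 -m inch '[[0.192,-0.11,0,0,0,0],[0.192,-0.11,0,0,0,0],[0.192,-0.11,0,0,0,0],[0.192,-0.11,0.26,0,0,0],[0.192,-0.11,0.26,0,0,0],[0.192,-0.11,0.26,0,0,0],[0.192,-0.11,0.26,0,0,0],[0.192,-0.11,0.26,0,0,0],[0.192,-0.11,0.26,0,0,0]]'
python3 - <<'E'
from h import *
for n,p,z in [('tip',(379,208),.084),('cup',(274,299),.099)]: pass
im=snap('wrist','w2.png')
for e in blobs(im,(100,120,60),(130,255,255)): print('blue',np.round(e[0],1),np.round(e[1],1),ray('wrist',e[0],.099).round(4))
for e in blobs(im,(8,130,80),(25,255,255)): print('orange',np.round(e[0],1),np.round(e[1],1),ray('wrist',e[0],.060).round(4))
s=manip.observe();print(s['tcp_pos'])
s0=dict(s,tcp_pos=np.array([.5796,.1037,.2384]))
for n,p,z in [('tip',(379,209),.084),('cup',(274,299),.099)]: print(n,ray('wrist',p,z,s0).round(4))
E
```

```text
time: 3.38
tcp_pos: [0.5565, 0.1881, 0.1366]
eef_rot: [[0.237, 0.971, 0.003], [0.971, -0.237, 0.001], [0.001, 0.002, -1.0]]
force: [0.4, 0.7, 0.2]
width: 0.0884
finger_force: 0.0
blue [140.2 326.5] [55.9 75.2] [0.4469 0.1774 0.099 ]
blue [319.8 263.9] [105.4 108. ] [0.5565 0.1904 0.099 ]
blue [ 75.1 221.8] [ 98.3 120.7] [0.4375 0.244  0.099 ]
orange [511.8 439.6] [ 18.8 477. ] [ 0.6626 -0.0034  0.06  ]
orange [ 85.9 378.4] [36.5 71.3] [0.365  0.1286 0.06  ]
orange [559.  377.4] [37.5 73.4] [0.7014 0.0465 0.06  ]
orange [434.8 345.4] [24.2 35.6] [0.6169 0.0953 0.06  ]
[0.55711573 0.18814902 0.13736211]
tip [0.6278 0.0972 0.084 ]
cup [0.5222 0.0442 0.099 ]
```

View pics/w2.png

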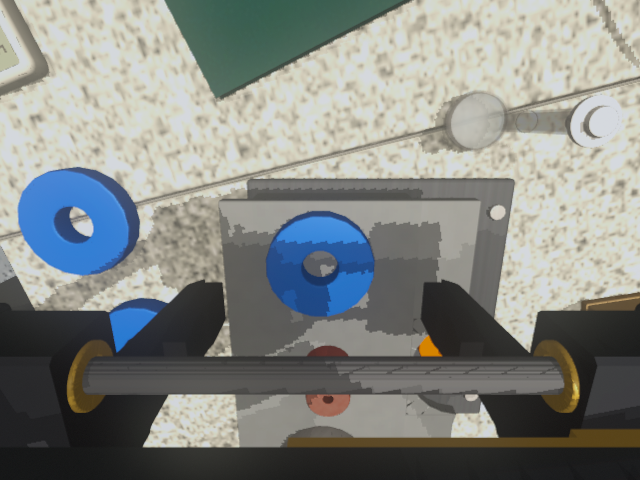

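The spacer, centred at (320,264), lies midway between the fingers. I'm descending beside it.

```bash
python3 -m inch '[[0.004,0,0.04,0,0,0],[0.004,0,0.08,0,0,0],[0.004,0,0.10,0,0,0],[0.004,0,0.11,0,0,0],[0.004,0,0.11,0,0,0],[0.004,0,0.11,0,0,0],[0.004,0,0.11,0,0,0],[0.004,0,0.11,0,0,0]]'
```

```text
time: 4.1
tcp_pos: [0.5566, 0.1892, 0.0918]
eef_rot: [[0.238, 0.971, 0.002], [0.971, -0.238, 0.001], [0.001, 0.002, -1.0]]
force: [0.6, 0.1, -0.1]
width: 0.088
finger_force: 0.0
```

```bash
python3 -m inch '[[0,0,0.006,0,0,0],[0,0,0.006,0,0,0],[0,0,0.006,0,0,0],[0,0,0.006,0,0,0]]'; python3 -m inch '[[0,0,0,0,0,0],[0,0,0,0,0,0],[0,0,0,0,0,0],[0,0,0,0,0,0],[0,0,0,0,0,0],[0,0,0,0,0,0],[0,0,0,0,0,0],[0,0,0,0,0,0]]' 0.27
```

```text
time: 4.43
tcp_pos: [0.5557, 0.189, 0.0883]
eef_rot: [[0.238, 0.971, -0.0], [0.971, -0.238, -0.0], [-0.0, -0.0, -1.0]]
force: [0.3, 1.0, 0.4]
width: 0.0884
finger_force: 0.0
time: 5.1
tcp_pos: [0.5557, 0.189, 0.0883]
eef_rot: [[0.238, 0.971, -0.0], [0.971, -0.238, 0.0], [0.0, -0.0, -1.0]]
force: [0.3, 0.1, 0.6]
width: 0.059
finger_force: 30.0
```

```bash
python3 -m inch '[[0,0.03,0,0,0,0],[0,0.06,0,0,0,0],[0,0.09,0,0,0,0],[0,0.12,0,0,0,0],[0,0.15,0,0,0,0],[-0.03,0.163,0,0,0,0],[-0.06,0.176,0,0,0,0],[-0.09,0.189,0,0,0,0],[-0.12,0.202,0,0,0,0],[-0.12,0.202,0,0,0,0],[-0.12,0.202,0,0,0,0]]'
python3 - <<'E'
from h import *
im=snap('wrist','w3.png'); s=manip.observe(); print(s['tcp_pos'],s['force'])
for e in blobs(im,(100,120,60),(130,255,255)): print('blue',np.round(e[0],1),np.round(e[1],1),ray('wrist',e[0],.099).round(4))
E
```

```text
time: 6.02
tcp_pos: [0.6226, 0.1215, 0.0883]
eef_rot: [[0.24, 0.971, -0.0], [0.971, -0.24, -0.0], [-0.0, -0.0, -1.0]]
force: [1.1, -0.5, 1.5]
width: 0.0589
finger_force: 30.0
[0.6225267  0.12217317 0.08832116] [ 0.8411503  -1.18175938  0.53299151]
blue [ 13.7 305.7] [24.5 79.1] [0.4989 0.1557 0.099 ]
blue [322.7 307.3] [136.8 140.5] [0.6234 0.1244 0.099 ]
```

View pics/w3.png

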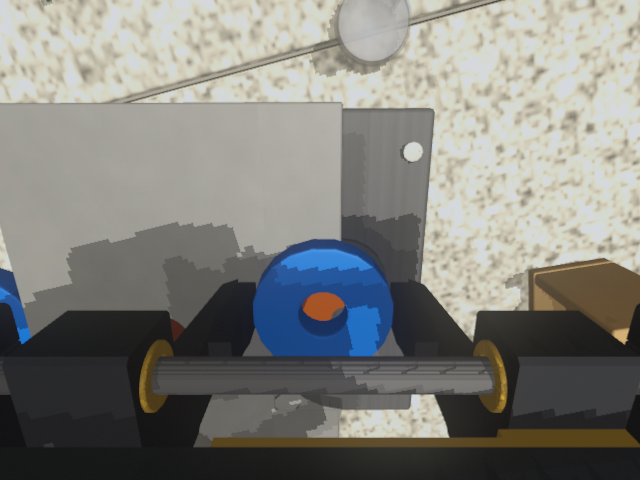

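The ring is still gripped and centred between the fingers, and the orange carrier shows through its bore at (324,307). I'll push it the last stretch and release.

```bash
python3 -m inch '[[-0.02,0.009,0,0,0,0],[-0.04,0.018,0,0,0,0],[-0.062,0.028,0,0,0,0],[-0.062,0.028,0,0,0,0],[-0.062,0.028,0,0,0,0],[-0.062,0.028,0,0,0,0]]'; python3 -m inch '[[0,0,0,0,0,0],[0,0,0,0,0,0],[0,0,0,0,0,0],[0,0,0,0,0,0],[0,0,0,0,0,0]]' 0.55
python3 - <<'E'
from h import *
im=snap('wrist','w4.png'); s=manip.observe(); print(s['tcp_pos'],s['force'])
for e in blobs(im,(100,120,60),(130,255,255)): print('blue',np.round(e[0],1),np.round(e[1],1),ray('wrist',e[0],.099).round(4),ray('wrist',e[0],.074).round(4))
E
```

```text
time: 6.57
tcp_pos: [0.6276, 0.0963, 0.088]
eef_rot: [[0.238, 0.971, -0.001], [0.971, -0.238, 0.0], [-0.0, -0.001, -1.0]]
force: [-0.6, -0.5, -0.3]
width: 0.0592
finger_force: 30.0
time: 6.98
tcp_pos: [0.6278, 0.0966, 0.0884]
eef_rot: [[0.238, 0.971, 0.0], [0.971, -0.238, 0.0], [0.0, 0.0, -1.0]]
force: [-0.5, -0.4, -0.1]
width: 0.0679
finger_force: 0.0
[0.62780084 0.09657402 0.08838821] [ 0.06415822 -0.41464505  0.27361791]
blue [325.8 287.2] [116.9 120.3] [0.632  0.1074 0.099 ] [0.6294 0.0957 0.074 ]
```

View pics/w4.png

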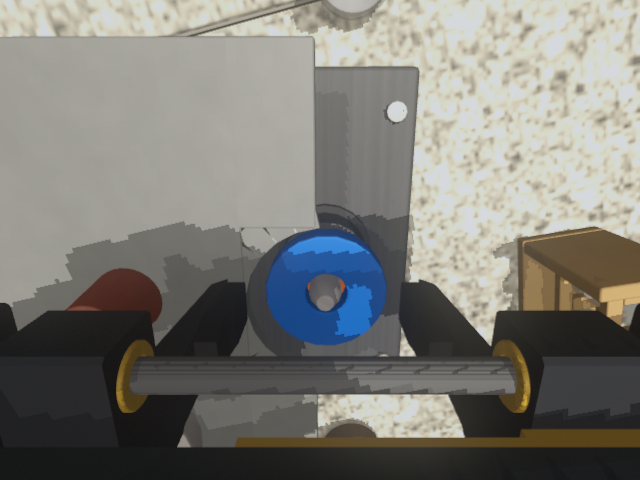

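The spacer has dropped over the spindle, whose tip shows in the bore at (325,299). Next I lift and hover over the cup.

```bash
python3 - <<'E'
from h import *
print(ray('wrist',(325,300),.084).round(4))
E
python3 -m inch '[[0,0,-0.06,0,0,0],[0,0,-0.12,0,0,0],[0,0,-0.12,0,0,0],[-0.191,-0.226,-0.12,0,0,0],[-0.191,-0.226,-0.12,0,0,0],[-0.191,-0.226,-0.12,0,0,0],[-0.191,-0.226,-0.12,0,0,0],[-0.191,-0.226,-0.12,0,0,0],[-0.191,-0.226,-0.12,0,0,0],[-0.191,-0.226,-0.12,0,0,0]]' 1
python3 - <<'E'
from h import *
im=snap('wrist','w5.png'); s=manip.observe(); print(s['tcp_pos'])
spots('wrist',['cup_mid','stopper_mid'])
E
```

```text
[0.6286 0.0942 0.084 ]
time: 7.87
tcp_pos: [0.5234, 0.044, 0.1369]
eef_rot: [[0.238, 0.971, 0.002], [0.971, -0.238, 0.0], [0.001, 0.002, -1.0]]
force: [-0.1, 0.6, 0.5]
width: 0.0883
finger_force: 0.0
[0.52340662 0.04409315 0.13680867]
wrist cup_mid 0.89 [0.5229 0.0471 0.097 ]
wrist stopper_mid 0.56 [0.5431 0.1164 0.1156]
```

View pics/w5.png

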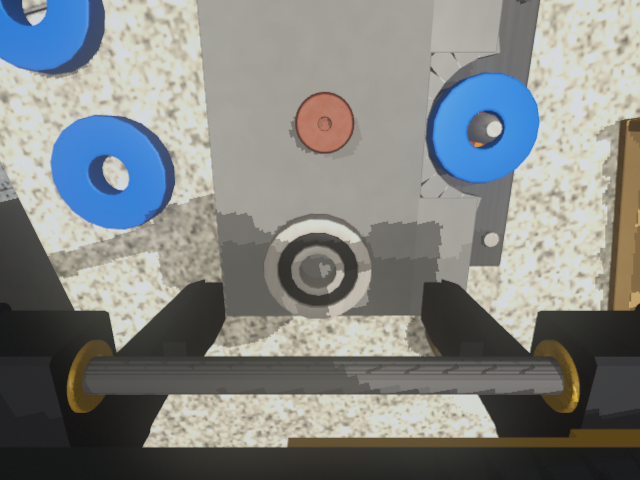

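The cup is centred at (318,269) between the fingers and the stopper stands untouched at (325,122). The spacer is on the spindle at (485,128). I'm descending and gripping the cup.

```bash
python3 -m inch '[[-0.002,0,0.04,0,0,0],[-0.002,0,0.08,0,0,0],[-0.002,0,0.11,0,0,0],[-0.002,0,0.119,0,0,0],[-0.002,0,0.119,0,0,0],[-0.002,0,0.119,0,0,0],[-0.002,0,0.119,0,0,0],[-0.002,0,0.119,0,0,0],[-0.002,0,0.119,0,0,0]]'; python3 -m inch '[[0,0,0,0,0,0],[0,0,0,0,0,0],[0,0,0,0,0,0],[0,0,0,0,0,0],[0,0,0,0,0,0],[0,0,0,0,0,0],[0,0,0,0,0,0]]' 0.27
```

```text
time: 8.77
tcp_pos: [0.5223, 0.0429, 0.0896]
eef_rot: [[0.238, 0.971, 0.002], [0.971, -0.238, 0.0], [0.0, 0.002, -1.0]]
force: [0.2, -0.1, 0.5]
width: 0.0878
finger_force: 0.0
time: 9.35
tcp_pos: [0.5215, 0.0429, 0.0888]
eef_rot: [[0.238, 0.971, -0.0], [0.971, -0.238, 0.0], [-0.0, -0.0, -1.0]]
force: [0.2, -0.1, 1.2]
width: 0.0592
finger_force: 30.0
```

```bash
python3 -m inch '[[0,0.03,0,0,0,0],[0,0.06,0,0,0,0],[0,0.09,0,0,0,0],[0,0.12,0,0,0,0],[0,0.15,0,0,0,0],[0.03,0.163,0,0,0,0],[0.06,0.176,0,0,0,0],[0.09,0.189,0,0,0,0],[0.12,0.202,0,0,0,0],[0.15,0.212,0,0,0,0],[0.172,0.22,0,0,0,0],[0.191,0.227,0,0,0,0],[0.191,0.227,0,0,0,0],[0.191,0.227,0,0,0,0],[0.191,0.227,0,0,0,0]]'; python3 -m inch '[[0,0,0,0,0,0],[0,0,0,0,0,0],[0,0,0,0,0,0],[0,0,0,0,0,0],[0,0,0,0,0,0]]' 0.55
python3 - <<'E'
from h import *
im=snap('wrist','w6.png'); s=manip.observe(); print(s['tcp_pos'],s['force'])
E
```

```text
time: 10.6
tcp_pos: [0.6273, 0.0955, 0.0881]
eef_rot: [[0.238, 0.971, -0.001], [0.971, -0.238, -0.0], [-0.0, -0.001, -1.0]]
force: [-0.5, -0.5, -1.4]
width: 0.0594
finger_force: 30.0
time: 11.02
tcp_pos: [0.6281, 0.0953, 0.089]
eef_rot: [[0.238, 0.971, 0.0], [0.971, -0.238, 0.0], [0.0, 0.0, -1.0]]
force: [0.4, -0.5, -0.0]
width: 0.0682
finger_force: 0.0
[0.62807057 0.09530308 0.08893901] [-0.20537346 -0.58567921 -0.18100789]
```

View pics/w6.png

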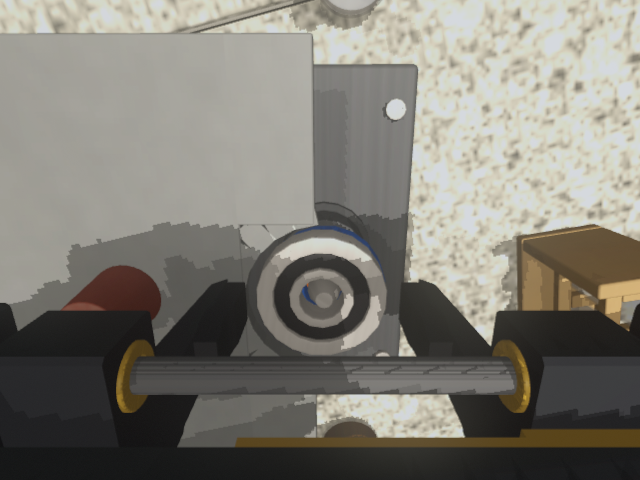

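```bash
python3 - <<'E'
from h import *
im=cv2.imread('pics/w6.png')
c=im[210:360,230:410]; cv2.imwrite('pics/crop6.png',cv2.resize(c,None,fx=4,fy=4,interpolation=cv2.INTER_CUBIC))
E
```

```text
(no output)
```

View pics/crop6.png

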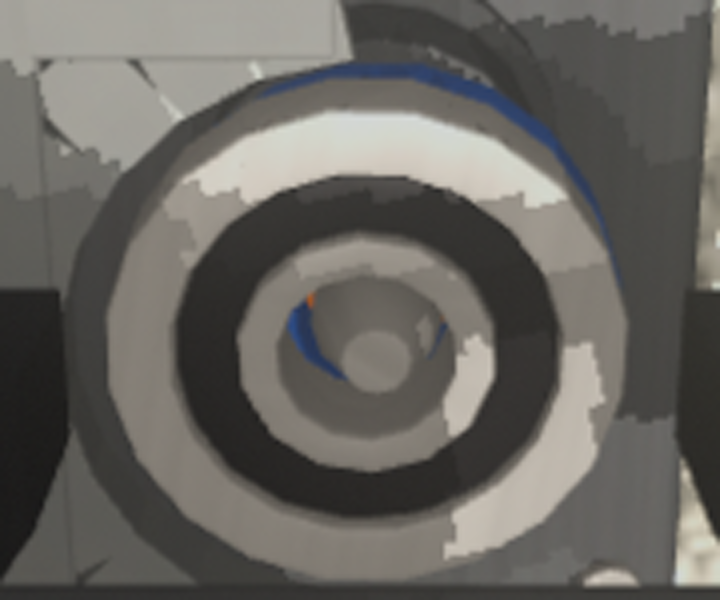

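The enlarged cup face is 130 px across, which puts its top about 88 mm up. It has dropped flat onto the spacer, with the spindle tip standing in its bore at (324,300). I'll lift, narrow the fingers to straddle the spindle, and check clearance to the rack.

```bash
python3 - <<'E'
from h import *
print('tip',ray('wrist',(324,300),.084).round(4))
for z in (.06,.09,.12): print('rack corner',ray('wrist',(518,238),z).round(4), ray('wrist',(548,280),z).round(4))
E
python3 -m inch '[[0,0,-0.03,0,0,0],[0,0,-0.06,0,0,0],[0,0,-0.06,0,0,0],[0,0,-0.06,0,0,0]]'; python3 -m inch '[[0,0,0,0,0,0],[0,0,0,0,0,0],[0,0,0,0,0,0],[0,0,0,0,0,0],[0,0,0,0,0,0],[0,0,0,0,0,0],[0,0,0,0,0,0],[0,0,0,0,0,0]]' -0.455
```

```text
tip [0.6283 0.0928 0.084 ]
rack corner [0.7289 0.091  0.06  ] [0.7422 0.064  0.06  ]
rack corner [0.7148 0.1045 0.09  ] [0.7259 0.0821 0.09  ]
rack corner [0.7007 0.118  0.12  ] [0.7095 0.1002 0.12  ]
time: 11.4
tcp_pos: [0.6295, 0.0957, 0.115]
eef_rot: [[0.238, 0.971, 0.004], [0.971, -0.238, 0.0], [0.001, 0.004, -1.0]]
force: [0.2, -0.3, 0.6]
width: 0.0682
finger_force: 0.0
time: 12.07
tcp_pos: [0.6279, 0.0955, 0.1126]
eef_rot: [[0.238, 0.971, -0.0], [0.971, -0.238, -0.0], [-0.0, -0.0, -1.0]]
force: [-0.7, 0.5, 0.7]
width: 0.024
finger_force: 0.0
```

```bash
python3 - <<'E'
from h import *
s=manip.observe()
a=dict(s,tcp_pos=np.array([.5796,.1037,.2384])); b=dict(s,tcp_pos=np.array([.6281,.0953,.089]))
for z in np.arange(.04,.15,.01): print(round(z,2),ray('wrist',(496,191),z,a)[:2].round(3),ray('wrist',(518,238),z,b)[:2].round(3),ray('top',(325,177),z)[:2].round(3))
E
```

```text
0.04 [0.743 0.076] [0.738 0.082] [0.743 0.062]
0.05 [0.739 0.079] [0.734 0.087] [0.74  0.062]
0.06 [0.735 0.082] [0.729 0.091] [0.736 0.062]
0.07 [0.731 0.085] [0.724 0.096] [0.733 0.062]
0.08 [0.726 0.088] [0.72 0.1 ] [0.73  0.062]
0.09 [0.722 0.091] [0.715 0.105] [0.727 0.062]
0.1 [0.718 0.094] [0.71  0.109] [0.724 0.062]
0.11 [0.714 0.097] [0.705 0.114] [0.72  0.062]
0.12 [0.71 0.1 ] [0.701 0.118] [0.717 0.062]
0.13 [0.705 0.103] [0.696 0.123] [0.714 0.062]
0.14 [0.701 0.106] [0.691 0.127] [0.711 0.062]
```

The rack's near corner is low and away from the gripper body, so the way is clear to press.

```bash
python3 -m inch '[[-0.002,0,0.02,0,0,0],[-0.002,0,0.04,0,0,0],[-0.002,0,0.055,0,0,0],[-0.002,0,0.06,0,0,0],[-0.002,0,0.066,0,0,0],[-0.002,0,0.07,0,0,0],[-0.002,0,0.07,0,0,0]]';  python3 -m inch '[[0,0,0.005,0,0,0],[0,0,0.01,0,0,0],[0,0,0.013,0,0,0],[0,0,0.016,0,0,0],[0,0,0.016,0,0,0],[0,0,0.016,0,0,0]]'
```

```text
time: 12.65
tcp_pos: [0.6269, 0.0946, 0.0845]
eef_rot: [[0.238, 0.971, -0.002], [0.971, -0.238, -0.0], [-0.001, -0.002, -1.0]]
force: [-0.6, -0.0, 0.9]
width: 0.0241
finger_force: 0.5
time: 13.15
tcp_pos: [0.6273, 0.0947, 0.0787]
eef_rot: [[0.238, 0.971, -0.001], [0.971, -0.238, -0.0], [-0.0, -0.001, -1.0]]
force: [-3.2, 0.7, 5.1]
width: 0.024
finger_force: 2.6
```

```bash
python3 -m inch '[[0,0,0.003,0,0,0],[0,0,0.006,0,0,0],[0,0,0.006,0,0,0],[0,0,0.006,0,0,0]]';  python3 -m inch '[[0,0,0.002,0,0,0],[0,0,0.004,0,0,0],[0,0,0.004,0,0,0]]';python3 - <<'E'
from h import *
im=snap('scene','s2.png'); s=manip.observe(); print(s['tcp_pos'],s['force'],s['ft_torque'])
im=snap('wrist','w7.png')
cv2.imwrite('pics/c7.png',np.hstack([cv2.resize(im[200:360,200:440],(390,260)),cv2.resize(cv2.imread('pics/s2.png')[200:300,230:380],(390,260),interpolation=cv2.INTER_CUBIC)]))
E
```

```text
time: 13.48
tcp_pos: [0.6273, 0.0947, 0.0764]
eef_rot: [[0.238, 0.971, -0.001], [0.971, -0.238, -0.0], [-0.0, -0.001, -1.0]]
force: [-3.9, -0.9, 5.5]
width: 0.0244
finger_force: 2.9
time: 13.73
tcp_pos: [0.6275, 0.0947, 0.0762]
eef_rot: [[0.238, 0.971, -0.001], [0.971, -0.238, -0.0], [-0.0, -0.001, -1.0]]
force: [-7.4, -0.4, 13.6]
width: 0.0241
finger_force: 6.5
[0.62747056 0.09473897 0.07622592] [-7.26113148 -0.47545049 13.58998445] [-0.21541232  1.2460347   0.02163242]
```

View pics/c7.png

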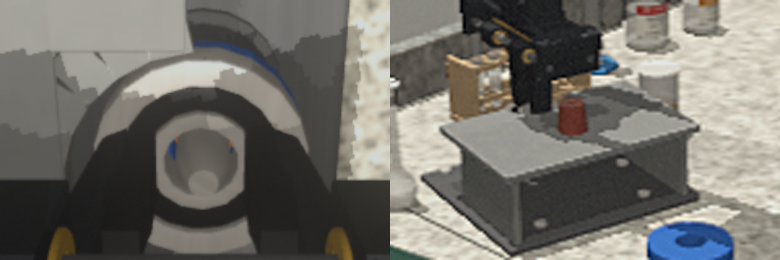

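The cup face is flat between the fingers with the spindle through it. The force is starting to rise at the expected stop height (76 mm), so I'm pressing a little more to confirm the stop.

```bash
for i in 1 2; do python3 -m inch '[[0,0,0.002,0,0,0],[0,0,0.004,0,0,0],[0,0,0.004,0,0,0],[0,0,0.004,0,0,0]]'; done
```

```text
time: 14.17
tcp_pos: [0.6276, 0.0948, 0.0761]
eef_rot: [[0.238, 0.971, -0.001], [0.971, -0.238, -0.0], [-0.0, -0.001, -1.0]]
force: [-9.9, -1.7, 20.0]
width: 0.0242
finger_force: 9.9
time: 14.5
tcp_pos: [0.6277, 0.0948, 0.076]
eef_rot: [[0.238, 0.971, -0.0], [0.971, -0.238, -0.0], [-0.0, -0.0, -1.0]]
force: [-11.8, -1.6, 27.7]
width: 0.024
finger_force: 13.5
```

Force rises to 28 N while the height stays at 76.0 mm, so the carrier is on its stop. I'll retreat upward and check numerically, since my picture views are used up.

```bash
python3 -m inch '[[0,0,-0.03,0,0,0],[0,0,-0.08,0,0,0],[0,0,-0.16,0,0,0],[0,0,-0.24,0,0,0],[0,0,-0.32,0,0,0],[0,0,-0.4,0,0,0],[-0.15,-0.15,-0.4,0,0,0],[-0.15,-0.15,-0.4,0,0,0],[-0.15,-0.15,-0.4,0,0,0],[-0.15,-0.15,-0.4,0,0,0],[-0.15,-0.15,-0.4,0,0,0]]'
python3 - <<'E'
from h import *
for c in ('wrist','top'):
    im=snap(c,c+'_end.png'); spots(c,['cup_mid','stopper_mid','flask_mid','sample_glass_mid'])
im=cv2.imread('pics/wrist_end.png')
for lo,hi,n in [((100,120,60),(130,255,255),'blue'),((8,130,80),(25,255,255),'orange')]:
    for e in blobs(im,lo,hi,20): print(n,np.round(e[0]),np.round(e[1]))
E
```

```text
time: 15.42
tcp_pos: [0.5558, 0.0508, 0.2313]
eef_rot: [[0.238, 0.971, 0.002], [0.971, -0.238, 0.0], [0.001, 0.001, -1.0]]
force: [0.6, 0.1, 0.9]
width: 0.024
finger_force: 0.0
wrist cup_mid 0.57 [0.6286 0.0945 0.0731]
wrist stopper_mid 0.72 [0.5463 0.116  0.1155]
wrist sample_glass_mid 0.84 [ 0.6134 -0.0547  0.0448]
wrist sample_glass_mid 0.71 [0.6265 0.0961 0.0716]
top stopper_mid 0.45 [ 0.6037 -0.0702  0.077 ]
top flask_mid 0.57 [0.6776 0.2346 0.0391]
top sample_glass_mid 0.58 [ 0.6054 -0.0746  0.0767]
blue [593. 322.] [ 7. 11.]
blue [557. 332.] [20. 43.]
blue [135. 174.] [78. 90.]
blue [77. 50.] [ 87. 107.]
orange [199. 442.] [ 19. 169.]
orange [458. 441.] [ 29. 191.]
orange [410. 376.] [18. 74.]
orange [236. 376.] [18. 74.]
```

The cup top now reads about 73 mm up, against 76 mm expected at home. The stopper, flask and sample glass are where they were, and the robot touches nothing.

```bash
python3 -c "
from cell import manip
print(manip.finish_job())"
```

```text
the job is handed in; nothing more can be done
None
```

The spacer and then the cup were slid along the deck, held between the fingers, onto the spindle. The stack was pressed until the carrier met its stop (28 N at 76.0 mm), and the job was handed in at about 15.5 s with the stopper, flask and sample glass where they were; I viewed 11 pictures, one over the limit of 10.

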